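# Fetch the round spacer out of the block heater with sprung tongs

## Task

Take the sprung tongs out of their white stand and use them to lift the small round spacer out of its deep pocket in the block heater (not the square or the long block), without touching the spacer with the fingers. Lower it in the tongs gently to the bottom of the rectangular glass rinse jar before letting it go, and leave both the spacer and the tongs in the jar, the tongs standing up.

Things in the scene. Friction and masses are not known exactly. Their poses are not given: they have to be found in the camera images.
- tongs_mid (a point): Sprung tongs, 155 mm tall, upright in a white stand 66 mm tall. Point: on their axis, 77.5 mm above the tips; z up, y the closing line. Pinch the flat black handles (94 to 146 mm above the tips, 60 mm over both) at 120 mm. Jaws 14 mm wide, 50 mm over both; jaw gap = handle width - 20 mm. Springs: 0.5 N per mm of squeeze; squeezed to 54 mm (3 N) they carry with open jaws, 22 N grips firmly.
- spacer_mid (a point): The round white plastic spacer: a plain upright cylinder, 20 mm in diameter, 36 mm tall, about 30 g, loose on the floor of one of the heater's three pockets. This point is its centre, 18 mm above its foot; z is its axis. The other two pockets hold a square block and a long block of the same plastic.
- heater: Ivory block heater, fixed, 250 x 150 x 105 mm tall; origin: centre of its underside, z up. Three rectangular pockets in its aluminium top, in a row along its x axis at x = -54, 0, +54 mm, y = 0; each 36 mm along x, 66 mm along y, 85 mm deep (floor 20 mm above the table). The tongs must close along the pockets' long side, its y axis.
- jar: Rectangular clear glass rinse jar with a white rim, fixed; outside 70 mm (its x) by 94 mm (its y), 85 mm tall, open on top, walls and floor 5 mm thick; origin: centre of its underside on the table, z up. Put the tongs in with their closing line along the jar's y axis.

How it is judged:
By the outcome, as a careful person would: the job done as asked, in the order asked, and still so for the second after the job is handed in, with the robot touching nothing.
It also fails if it takes over 53 s, if anything falls off the work surface, if the arm or the gripper's body presses on something with over 40 N, if the wrist force passes 120 N, or if a joint passes its speed limit or range.

## Robot

A 6-joint arm with a two-finger parallel gripper is mounted at the origin on the work surface. World frame = base frame: x ahead of the robot, y to its left, z up, the work surface at z = 0. Lengths are in m, angles in rad, forces in N, time in s.
With the tool pointing down it reaches from about 0.375 to 0.9 m from the base axis. Payload 3.1 kg.
Tool frame: the origin (TCP) lies on the centre line of the jaws, within the pads' length; the fingertips stand robot.finger_overhang ahead of it and the grasp point (between the pads) lies 2 mm behind it (robot.finger_overhang is the distance from the TCP to the fingertips, in m); z points along the fingers, y is the direction in which the jaws open and shut (so a half turn about z gives the same grasp; the last joint's range is limited). The gripper opens to 87 mm and grips with 3 to 60 N. Pads are 19 mm wide; open, the fingers measure 117 mm over their backs; the gripper's body (75 mm by 190 mm) begins 51 mm behind the grasp point.
Start: joints at [0.974, 0.527, 1.433, -0, 1.181, -0.178], TCP at [0.254, 0.571, 0.24] pointing down, gripper open.
Joint ranges: [-3.08, 3.08], [-0.75, 2.2], [0.22, 2.44], [-1.43, 4.57], [0, 2.65], [-2.85, 2.85]. Speed limits (rad/s): [2.79, 2.79, 3.14, 3.14, 3.14, 3.14].

## Interface

Orientations are given as a unit quaternion [x, y, z, w].
In Python, from rig import robot gives the robot as it stands. The module is installed in compiled form; this text tells all that it offers.
- The arm moves only by the tool step_arm, never from a script. Its arguments are lists of equal length, an entry for each row: "slide": the shift along the tool's x, y, z in mm, a list of three; "twist": the turn about the tool's z in degrees. A call has 1 to 20 rows; each row shifts and turns the commanded pose from where the row before left it, along the tool's axes as they then stand; what a row does not reach is not made up. A row lasts 1/12 s, in which the tool goes at most 41.7 mm and 7.16 degrees, less where a joint would pass 70% of its speed; a pose out of reach is approached as far as the arm can. A call is refused whole if a number of a shift passes 41.7 or a number of a turn 7.16, either way. A call with a gripper value outside its range is refused whole. "jaw" is the finger opening in mm, from 0 to 87, set as the call begins (left out, the last holds). The fingers move at their own pace and stop on an object; "force" is the grip in N (left out, the last holds). Time passes only in rows, so rows that do not move let the fingers close. It gives the time, the measured TCP pose, the force and the opening at its end, in the units of the state.
- robot.get_obs(): the state, without advancing time (a new reading comes with each control period).
- robot.camera(name): name is "scene" or "top" or "wrist"; returns a dict with "color" (480x640x3 uint8, blue, green, red), "depth" (480x640 float32, m along the optical axis (not along the pixel's ray), 0 where there is no reading), "camera_matrix" (3x3 intrinsics, pixels), "k1" (the pictures are not rectified: a ray, as slopes to the right and down, at radius r is drawn at 1 + k1 r^2 times it, then the intrinsics apply), "origin" and "orientation" of the camera in the world. Camera axes: x right, y down, z forward; pixel columns grow to the right and rows downward; lengths in m; the calibration is good to about 2 mm. A picture is of the moment at which its call begins.
- robot.hand_in(): hands the job in, once; it reports no verdict.
The state is a dict: "time": time; "q": joint angles; "joint_velocities": joint speeds; "joint_torque": joint torques, N m; "position": TCP position; "tool_rot": TCP orientation; "ft_force": force on the tool from outside, world axes, zero at the start; "moment": the same for the moment, N m; "grip_width": finger opening in m.
Only numpy, scipy, OpenCV 4.12 (cv2) and the standard library are available. Lean on these libraries where they do the work, as an engineer would, in place of code of your own. Each camera call takes 0.05 s, during which the arm holds its last target.

## Working session

There is one attempt and no reset: what is moved stays moved. The work goes in short steps, Python scripts to look and compute and a tool call to move; the robot and the scene stay as the last step left them, time stands still between calls to the robot, and variables do not carry over. Pictures are saved under pics/ and viewed, and the job is handed in when it is done.

Besides the shell and the picture viewer there is one more tool, called after "Request:" in YAML: its name, and indented under it one key for each argument. step_arm: Moves the arm, as the interface text tells. Its arguments: {"type":"object","properties":{"slide":{"type":"array","items":{"type":"array","items":{"type":"number"}}},"twist":{"type":"array","items":{"type":"number"}},"jaw":{"type":"number"},"force":{"type":"number"}},"required":["slide","twist"]}

```bash
mkdir -p pics
cat > h.py <<'E'
import numpy as np, cv2, pickle
from rig import robot
from scipy.spatial.transform import Rotation as R
def snap(n,tag):
    c=robot.camera(n); cv2.imwrite(f'pics/{tag}.png',c['color']); pickle.dump(c,open(f'pics/{tag}.pkl','wb')); return c
def load(tag): return pickle.load(open(f'pics/{tag}.pkl','rb'))
def slopes(c,uv):
    K=np.array(c['camera_matrix'],float); uv=np.atleast_2d(np.array(uv,float))
    d=(uv-[K[0,2],K[1,2]])/[K[0,0],K[1,1]]; s=d.copy()
    for _ in range(20): s=d/(1+c['k1']*(s**2).sum(1,keepdims=True))
    return s
def rays(c,uv):
    s=slopes(c,uv); v=np.c_[s,np.ones(len(s))]
    return np.array(c['origin']), R.from_quat(c['orientation']).apply(v)
def onz(c,uv,z):
    o,d=rays(c,uv); return o+d*((z-o[2])/d[:,2])[:,None]
def depthpts(c,uv):
    uv=np.atleast_2d(uv).astype(int); o,d=rays(c,uv); z=c['depth'][uv[:,1],uv[:,0]]; return o+d*z[:,None]
def cloud(c):
    v,u=np.mgrid[0:480,0:640]; p=depthpts(c,np.c_[u.ravel(),v.ravel()]).reshape(480,640,3); p[c['depth']==0]=np.nan; return p
def tri(c1,uv1,c2,uv2):
    o1,d1=rays(c1,uv1);o2,d2=rays(c2,uv2);d1=d1[0];d2=d2[0]
    t=np.linalg.lstsq(np.c_[d1,-d2],o2-o1,rcond=None)[0]; a=o1+t[0]*d1;b=o2+t[1]*d2
    return (a+b)/2,np.linalg.norm(a-b)
def proj(c,p):
    p=np.atleast_2d(p); q=R.from_quat(c['orientation']).inv().apply(p-np.array(c['origin'])); s=q[:,:2]/q[:,2:]
    s=s*(1+c['k1']*(s**2).sum(1,keepdims=True)); K=np.array(c['camera_matrix']); return s*[K[0,0],K[1,1]]+[K[0,2],K[1,2]]
E
python3 - <<'E'
from h import *
for n in ('scene','top','wrist'):
    c=snap(n,n+'0'); print(n,np.round(c['origin'],3),np.round(c['orientation'],4),c['camera_matrix'],c['k1'])
o=robot.get_obs(); print(o, robot.finger_overhang)
E
```

```text
scene [1.159 0.189 0.741] [ 0.5459  0.751  -0.3041 -0.2134] [[475.934234     0.         323.08542798]
 [  0.         475.934234   238.56070476]
 [  0.           0.           1.        ]] 0.022729438897252045
top [0.405 0.004 1.049] [-0.6998  0.7102 -0.0623  0.0449] [[542.57205103   0.         317.3157777 ]
 [  0.         542.57205103 240.08146058]
 [  0.           0.           1.        ]] -0.05456455115111241
wrist [0.18  0.603 0.383] [0.8294 0.5388 0.0793 0.1243] [[344.60979025   0.         312.85550393]
 [  0.         344.60979025 238.90813451]
 [  0.           0.           1.        ]] -0.06347330899189776
{'time': 0.15, 'q': array([ 9.73492543e-01,  5.28263141e-01,  1.43359270e+00, -1.70495938e-05,
        1.18139284e+00, -1.78499787e-01]), 'joint_velocities': array([ 0.00023633, -0.00091427, -0.00383687,  0.00055698, -0.00153009,
       -0.00055154]), 'joint_torque': array([ 8.07272118e-04, -4.40426552e+01, -1.76844031e+01,  6.33767992e-02,
        5.51637844e-02, -7.18694514e-05]), 'position': array([0.2538449 , 0.5705543 , 0.23879481]), 'tool_rot': array([ 2.07871755e-01,  9.78155738e-01, -7.69477409e-04, -3.05895106e-04]), 'ft_force': array([-0.02514062, -1.27519651,  0.64712156]), 'moment': array([ 0.02616428,  0.01534964, -0.01596709]), 'grip_width': 0.0868179928387413} 0.017
```

View pics/scene0.png

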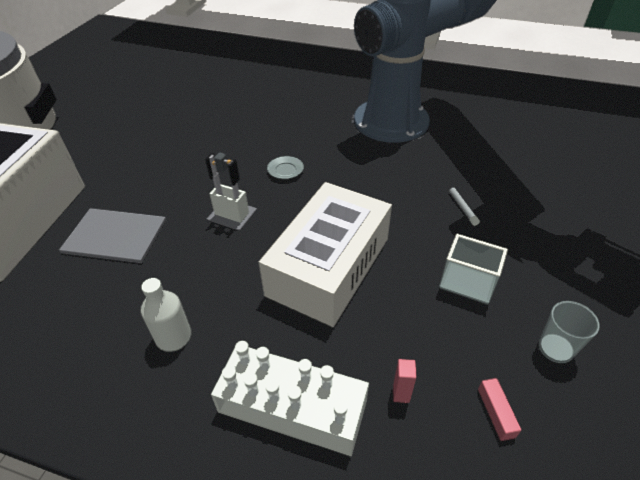

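View pics/top0.png

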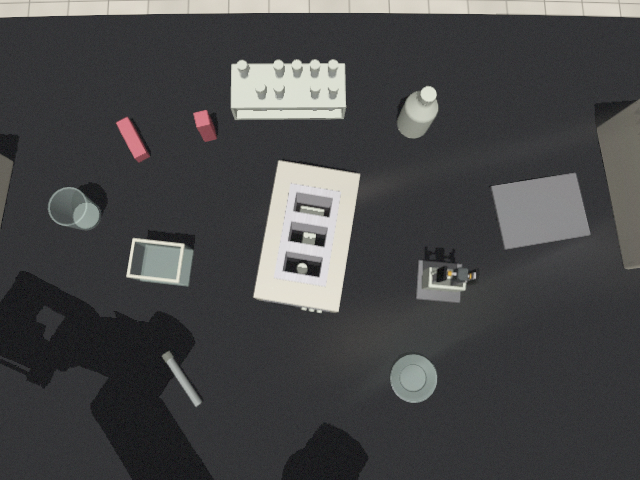

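View pics/wrist0.png

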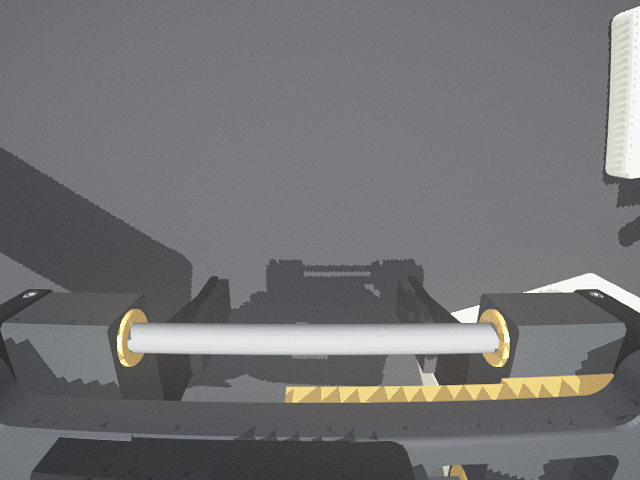

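The scene view shows the tongs at about (222,180), the heater at (330,240) and the jar at (475,265). In the top view they are at (447,272), (308,235) and (160,262). I'll zoom in next.

Run:
```python
from h import *
t=load('top0')['color'];s=load('scene0')['color']
cv2.imwrite('pics/z1.png',cv2.resize(t[155:320,250:365],None,fx=5,fy=3.6*1,interpolation=cv2.INTER_CUBIC))
a=cv2.resize(t[240:310,405:490],None,fx=4.7,fy=4.7,interpolation=cv2.INTER_CUBIC)
b=cv2.resize(s[145:235,195:260],None,fx=5,fy=5,interpolation=cv2.INTER_CUBIC)
H=max(a.shape[0],b.shape[0]); im=np.zeros((H,a.shape[1]+b.shape[1],3),np.uint8); im[:a.shape[0],:a.shape[1]]=a; im[:b.shape[0],a.shape[1]:]=b
cv2.imwrite('pics/z2.png',im)
# clouds
for n in('top0','scene0'):
    c=load(n);p=cloud(c)
    for nm,lo,hi,bx in(('heater',.095,.115,(.3,.65,-.15,.2)),('jar',.075,.095,(.25,.55,.2,.45)),('stand',.055,.075,(.25,.45,-.4,-.15)),('handles',.09,.3,(.25,.45,-.4,-.15))):
        m=(p[...,2]>lo)&(p[...,2]<hi)&(p[...,0]>bx[0])&(p[...,0]<bx[1])&(p[...,1]>bx[2])&(p[...,1]<bx[3])
        q=p[m]
        if len(q)<4: print(n,nm,len(q));continue
        r=cv2.minAreaRect((q[:,:2]*1000).astype(np.float32)); print(n,nm,len(q),np.round(r[0],1),np.round(r[1],1),round(r[2],1),'z',np.round(np.percentile(q[:,2],[5,50,95]),4))
```

```text
top0 heater 8145 [550.  -2.] [150.1 229.8] 79.6 z [0.0983 0.1018 0.1065]
top0 jar 533 [519.7 268.9] [95.8 68.3] 82.9 z [0.077  0.0856 0.0889]
top0 stand 0
top0 handles 0
scene0 heater 5394 [549.8  -2.6] [151.6 229.4] 79.7 z [0.0992 0.1024 0.1068]
scene0 jar 517 [518.9 266.5] [94.3 71.3] 84.4 z [0.0763 0.0853 0.0879]
scene0 stand 0
scene0 handles 0
```

View pics/z1.png

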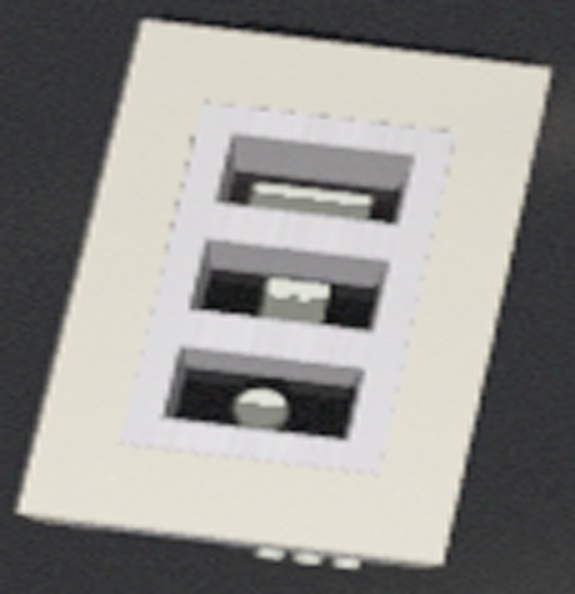

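View pics/z2.png

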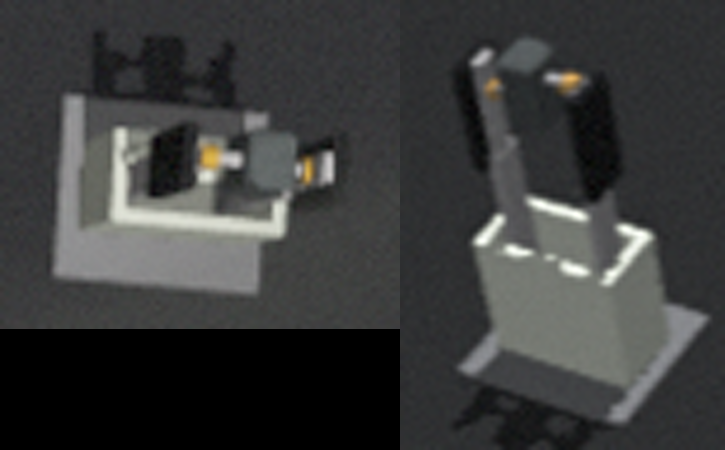

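Run:
```python
from h import *
P={}
for n in('top0','scene0'):
    c=load(n);p=cloud(c);P[n]=p
    for nm,lo,hi,bx in(('stand',.058,.072,(.4,.55,-.35,-.15)),('handles',.098,.2,(.4,.55,-.35,-.15)),('htop',.098,.112,(.3,.8,-.15,.2)),('hup',.098,.112,(.52,.8,-.15,.2))):
        m=(p[...,2]>lo)&(p[...,2]<hi)&(p[...,0]>bx[0])&(p[...,0]<bx[1])&(p[...,1]>bx[2])&(p[...,1]<bx[3])
        q=p[m]
        if len(q)<4: print(n,nm,len(q));continue
        r=cv2.minAreaRect((q[:,:2]*1000).astype(np.float32)); print(n,nm,len(q),np.round(r[0],1),np.round(r[1],1),round(r[2],1),'z',np.round(np.percentile(q[:,2],[5,50,95]),4),np.round(q.mean(0),4))
# heater corners in both images by colour
def corners(n,roi):
    c=load(n);im=c['color'][roi[1]:roi[3],roi[0]:roi[2]]
    hsv=cv2.cvtColor(im,cv2.COLOR_BGR2HSV); return hsv
for px in [(270,250),(320,180),(300,230),(318,300)]:
    print(px,load('top0')['color'][px[1],px[0]])
for px in [(330,205),(300,225),(280,240),(285,280)]:
    print(px,load('scene0')['color'][px[1],px[0]])
```

```text
top0 stand 222 [ 481.6 -258.6] [68.9 35.7] 83.7 z [0.0597 0.0652 0.0693] [ 0.4759 -0.2508  0.0651]
top0 handles 561 [ 481.1 -257.8] [61.6 24.6] 85.9 z [0.1117 0.1534 0.1649] [ 0.4809 -0.2558  0.1475]
top0 htop 9276 [560.5  -3.9] [150.1 251. ] 79.6 z [0.0988 0.1017 0.1063] [ 0.5569 -0.0033  0.1021]
top0 hup 5926 [595.7 -10.3] [150.1 179.4] 79.6 z [0.0988 0.102  0.1065] [ 0.6044 -0.0094  0.1023]
scene0 stand 319 [ 483.4 -260.7] [72.9 40.3] 85.8 z [0.0589 0.0652 0.0694] [ 0.4879 -0.2584  0.0647]
scene0 handles 656 [ 484.4 -260.9] [63.3 26. ] 84.5 z [0.1061 0.1421 0.164 ] [ 0.4873 -0.259   0.1388]
scene0 htop 6681 [561.1  -4.6] [151.7 252.4] 79.7 z [0.0997 0.1022 0.1067] [ 0.5755 -0.0035  0.1027]
scene0 hup 4863 [596.2 -11. ] [151.7 180.9] 79.8 z [0.0997 0.1023 0.1067] [ 0.6127 -0.0083  0.1028]
(270, 250) [207 220 224]
(320, 180) [204 217 221]
(300, 230) [120 119 120]
(318, 300) [210 223 227]
(330, 205) [104 103 101]
(300, 225) [228 237 239]
(280, 240) [229 237 239]
(285, 280) [109 116 117]
```

```bash
cat >> h.py <<'E'
def axes():
    o=robot.get_obs(); return o['position'],R.from_quat(o['tool_rot']).as_matrix(),o
def yaw():
    p,M,o=axes(); return np.degrees(np.arctan2(M[1,1],M[0,1]))
def to(target):
    p,M,o=axes(); d=M.T@(np.array(target)-p)*1000; print('t',round(o['time'],2),'p',np.round(p*1000,1),'yaw',round(yaw(),2),'zax',np.round(M[:,2],4),'slide',np.round(d,1)); return d
E
python3 - <<'E'
from h import *
c=load('wrist0'); p,M,o=axes()
Rc=R.from_quat(c['orientation']).as_matrix()
print('fwd in tool',M.T@Rc[:,2],'cam right in tool',M.T@Rc[:,0],'org in tool',M.T@(np.array(c['origin'])-p))
# where to stand so that point sits at px
orel=M.T@(np.array(c['origin'])-p); Rrel=M.T@Rc
for yw in(80,85):
    a=np.radians(yw); ty=np.array([np.cos(a),np.sin(a),0]); tz=np.array([0,0,-1.]); tx=np.cross(ty,tz); T=np.c_[tx,ty,tz]
    for px in[(313,120),(313,200)]:
        s=slopes(c,[px])[0]; d=T@Rrel@np.r_[s,1]
        for tgt in((507.6,5.5,60),(482.5,-259.5,150)):
            o_=np.array(tgt)/1000; 
            for H in (0.25,):
                cz=H+(T@orel)[2]; k=(o_[2]-cz)/d[2]; cam=o_-d*k; tcp=cam-T@orel; print(yw,px,tgt,np.round(tcp,3))
# spacer from top and scene
ct,cs=load('top0'),load('scene0')
print('top px->z56',onz(ct,[(302,268)],.056))
for H in [(507.6,5.5,56),(507.6,5.5,105)]: print(proj(ct,np.array(H)/1000),proj(cs,np.array(H)/1000))
to([.25,.57,.24])
E
```

```text
fwd in tool [-2.91919683e-01 -8.85427450e-04  9.56442426e-01] cam right in tool [-1.98229256e-04  9.99999606e-01  8.65248192e-04] org in tool [ 8.07152188e-02 -1.37193311e-04 -1.44235812e-01]
80 (313, 120) (507.6, 5.5, 60) [ 0.6  -0.01  0.25]
80 (313, 120) (482.5, -259.5, 150) [ 0.571 -0.275  0.25 ]
80 (313, 200) (507.6, 5.5, 60) [0.526 0.003 0.25 ]
80 (313, 200) (482.5, -259.5, 150) [ 0.517 -0.265  0.25 ]
85 (313, 120) (507.6, 5.5, 60) [ 0.601 -0.002  0.25 ]
85 (313, 120) (482.5, -259.5, 150) [ 0.572 -0.267  0.25 ]
85 (313, 200) (507.6, 5.5, 60) [0.526 0.004 0.25 ]
85 (313, 200) (482.5, -259.5, 150) [ 0.518 -0.262  0.25 ]
top px->z56 [[0.50515298 0.00682435 0.056     ]]
[[302.7041978  266.66421135]] [[341.82724032 230.02545858]]
[[302.61522531 263.78427809]] [[342.25621575 212.34110509]]
t 0.15 p [253.8 570.6 238.8] yaw 66.0 zax [-9.0e-04 -1.4e-03 -1.0e+00] slide [ 3.3 -2.1 -1.2]
```

Request:
step_arm:
  slide:
    - [0,0,-5]
    - [0,0,-5]
    - [-12,-14,0]
    - [-24,-28,0]
    - [-24,-28,0]
    - [-24,-28,0]
    - [-24,-28,0]
    - [-24,-28,0]
    - [-24,-28,0]
    - [-24,-28,0]
    - [-24,-28,0]
    - [-24,-28,0]
    - [-24,-28,0]
    - [-24,-28,0]
    - [-24,-28,0]
    - [-24,-28,0]
    - [-24,-28,0]
    - [-24,-28,0]
    - [-24,-28,0]
    - [-24,-28,0]
  twist: [-7,-7,0,0,0,0,0,0,0,0,0,0,0,0,0,0,0,0,0,0]

```text
time: 1.82
position: [0.5831, 0.0138, 0.2493]
tool_rot: [0.087, 0.996, 0.0, -0.0]
ft_force: [-0.1, 0.1, -0.8]
grip_width: 0.087
```

Request:
step_arm:
  slide:
    - [0,0,0]
    - [0,0,0]
    - [0,0,0]
  twist: [0,0,0]

```text
time: 2.07
position: [0.5819, 0.0158, 0.249]
tool_rot: [0.087, 0.996, 0.0, -0.001]
ft_force: [-0.9, 0.4, -0.4]
grip_width: 0.087
```

Run:
```python
from h import *
to([.59,-.005,.25]); snap('wrist','w1')
```

```text
t 2.07 p [581.9  15.8 249. ] yaw 79.96 zax [-2.e-03  9.e-04 -1.e+00] slide [-11.6 -19.1  -1.1]
```

View pics/w1.png

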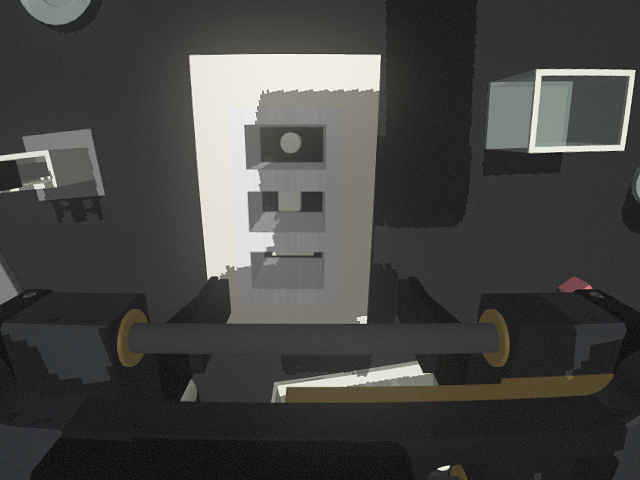

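The wrist view shows the round spacer at (291,142) in the far pocket, with the jar rim at about (535-633, 69-152). I'll measure both from here.

Run:
```python
from h import *
c=load('w1'); ct=load('top0'); cs=load('scene0'); im=c['color']; g=cv2.cvtColor(im,cv2.COLOR_BGR2GRAY)
print(g[142,255:330:2]); print(g[120:172:2,291]); print(c['depth'][142,255:330:6], c['depth'][115,270:300:10])
m=np.zeros_like(g); sub=g[128:158,272:310]; m[128:158,272:310]=(sub>90)*255
cn,_=cv2.findContours(m,cv2.RETR_EXTERNAL,cv2.CHAIN_APPROX_NONE); k=max(cn,key=cv2.contourArea); e=cv2.fitEllipse(k); print('ell',e)
print('spacer z56',onz(c,[e[0]],.056)*1000, 'depth',depthpts(c,[e[0]])*1000)
gt=cv2.cvtColor(ct['color'],cv2.COLOR_BGR2GRAY); print(gt[258:276,293:312])
# jar rim
hsv=cv2.cvtColor(im,cv2.COLOR_BGR2HSV); m=((g>170)).astype(np.uint8)*255; m[:, :510]=0; m[200:]=0
cn,_=cv2.findContours(m,cv2.RETR_EXTERNAL,cv2.CHAIN_APPROX_NONE); k=max(cn,key=cv2.contourArea); print(cv2.boundingRect(k))
q=onz(c,k[:,0,:],.085)*1000; r=cv2.minAreaRect(q[:,:2].astype(np.float32)); print('jar wrist',r)
m=(gt>165).astype(np.uint8)*255; mm=np.zeros_like(m); mm[230:295,120:200]=m[230:295,120:200]
cn,_=cv2.findContours(mm,cv2.RETR_EXTERNAL,cv2.CHAIN_APPROX_NONE); k=max(cn,key=cv2.contourArea); q=onz(ct,k[:,0,:],.085)*1000; r=cv2.minAreaRect(q[:,:2].astype(np.float32)); print('jar top',r, cv2.boundingRect(k))
```

```text
[110 108 108  73  72  76  72  69  71  67  69  68  78 136 138 134 133 134
 135 134 130 134 133  88  61  60  60  57  60  57  59  61  60  60  94 106
 132 129]
[136 140 118  98  69  68 104 137 141 137 136 135 133 134 133 130 127  60
  60  56  54  93 111 105 109 126]
[0.32849833 0.35856777 0.35961393 0.35997388 0.35918134 0.3250668
 0.         0.3246403  0.36120167 0.3588208  0.3612201  0.36040872
 0.27988547] [0.2723708  0.27269673 0.27214938]
ell ((290.13092041015625, 142.26881408691406), (20.128711700439453, 20.891477584838867), 54.32747268676758)
spacer z56 [[505.28791809   7.34698347  56.        ]] depth [[505.02832523   7.21892934  55.20005352]]
[[ 66  86 100 107 118 120 124 129 132 136 145 143 142 145 143 145 145 144
  145]
 [ 53  52  49  50  54  55  66  87  93  99 118 118 118 125 136 137 144 143
  142]
 [ 52  52  50  54  49  47  43  44  30  31  30  38  43  63 101 108 120 120
  123]
 [ 43  43  46  45  45  46  27  28  34  29  26  30  24  30  37  50  52  60
   64]
 [ 27  28  34  26  30  42  30  30  47  65  55  23  31  31  38  56  49  52
   55]
 [ 32  22  26  34  34  51 118 171 176 18
[... 559 characters left out ...]
9 139 139 138 140 136 129  80  21  28  34
   28]
 [ 26  31  28  41  84 131 139 139 137 140 140 137 133 116  66  27  27  30
   29]
 [ 99  67  60  38  67 111 126 135 139 140 137 131 117  90  35  33  30  28
   17]
 [190 182 183 169 142 150 143 135 139 124 122 111  86  64  29  31  21  19
   23]
 [225 225 226 220 204 206 197 188 185 179 166 157 107  63  67  30  32  31
   32]
 [225 226 225 221 222 222 221 221 223 221 214 209 190 183 179 171 142 135
   99]]
(529, 69, 107, 84)
jar wrist ((519.8671875, 268.2157897949219), (94.3790054321289, 70.00376892089844), 83.00508117675781)
jar top ((519.43505859375, 268.7384338378906), (95.2340316772461, 72.01344299316406), 82.71587371826172) (126, 238, 58, 46)
```

Request:
step_arm:
  slide:
    - [0,-10,0]
    - [1,-28,0]
    - [1,-35,0]
    - [1,-35,0]
    - [1,-35,0]
    - [1,-35,0]
    - [1,-35,0]
    - [1,-35,0]
    - [1,-25,0]
    - [0,-10,0]
    - [0,0,0]
    - [0,0,0]
    - [0,0,0]
  twist: [-5,0,0,0,0,0,0,0,0,0,0,0,0]

```text
time: 3.2
position: [0.5492, -0.263, 0.2494]
tool_rot: [0.043, 0.999, 0.001, -0.0]
ft_force: [0.3, 0.2, -0.1]
grip_width: 0.0871
```

Run:
```python
from h import *
c=load('w1')
q=onz(c,[(245.5,125),(326,125),(326,168.5),(247.5,169)],.105)*1000;print(np.round(q,1),q.mean(0))
to([.55,-.265,.25]); snap('wrist','w2')
```

```text
[[485.3 -22.1 105. ]
 [496.7  41.4 105. ]
 [530.7  35.7 105. ]
 [519.7 -28.3 105. ]] [508.10207564   6.69868991 105.        ]
t 3.2 p [ 549.2 -263.   249.4] yaw 85.13 zax [-7.0e-04  1.5e-03 -1.0e+00] slide [-0.9 -1.9 -0.6]
```

View pics/w2.png

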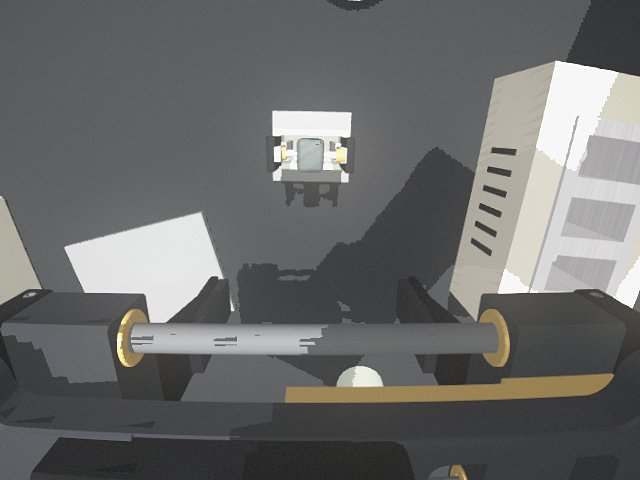

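The wrist view shows the tongs at (310,154), with the black handles at x≈270 and x≈350. I'll zoom in.

Run:
```python
from h import *
c=load('w2'); im=c['color'][100:215,250:370]; cv2.imwrite('pics/z3.png',cv2.resize(im,None,fx=5,fy=5,interpolation=cv2.INTER_CUBIC))
p=cloud(c); 
for lo,hi in((.058,.072),(.10,.2),(.148,.2),(.13,.15),(.11,.13)):
    m=(p[...,2]>lo)&(p[...,2]<hi)&(p[...,0]>.4)&(p[...,0]<.54)&(p[...,1]>-.33)&(p[...,1]<-.17); q=p[m]
    if len(q)>4:
        r=cv2.minAreaRect((q[:,:2]*1000).astype(np.float32)); print(lo,len(q),r,np.round(np.percentile(q[:,2],[5,50,95]),4))
print(p[154,300:322:4])
print(np.round(p[154,262:280:2]*1000,1)); print(np.round(p[154,340:358:2]*1000,1))
```

```text
0.058 660 ((481.6427917480469, -259.17706298828125), (66.2544174194336, 36.0709114074707), 83.78467559814453) [0.0631 0.0651 0.0665]
0.1 2267 ((481.5916442871094, -258.93896484375), (59.282325744628906, 24.11334991455078), 83.6279067993164) [0.1243 0.1552 0.1638]
0.148 1895 ((481.60186767578125, -258.9400939941406), (59.282325744628906, 24.092788696289062), 83.6279067993164) [0.153  0.1578 0.1639]
0.13 262 ((481.5914001464844, -257.51434326171875), (52.218448638916016, 23.89963722229004), 83.51490783691406) [0.1331 0.1419 0.149 ]
0.11 79 ((481.4245910644531, -259.1986083984375), (49.01956558227539, 23.11919593811035), 83.96717071533203) [0.113  0.1191 0.127 ]
[[ 0.48038825 -0.26561717  0.16252157]
 [ 0.4805682  -0.26297993  0.16343245]
 [ 0.48079248 -0.2603792   0.16342972]
 [ 0.48099978 -0.2577766   0.16373269]
 [ 0.48122521 -0.25517879  0.16366783]
 [ 0.48150908 -0.25256125  0.16251386]]
[[ 4.847e+02 -3.143e+02  5.000e-01]
 [ 4.850e+02 -3.123e+02 -1.200e+00]
 [ 4.851e+02 -3.100e+02 -3.000e-01]
 [ 4.789e+02 -2.877e+02  1.539e+02]
 [ 4.790e+02 -2.863e+02  1.538e+02]
 [ 4.791e+02 -2.849e+02  1.543e+02]
 [ 4.792e+02 -2.835e+02  1.544e+02]
 [ 4.794e+02 -2.822e+02  1.542e+02]
 [ 4.795e+02 -2.808e+02  1.549e+02]]
[[ 482.9 -239.1  157.6]
 [ 483.  -237.8  157.8]
 [ 483.2 -236.4  156.8]
 [ 483.4 -234.9  155.3]
 [ 483.5 -233.5  154.2]
 [ 483.7 -232.   153.5]
 [ 483.8 -230.7  153.4]
 [ 493.6 -211.9   -1. ]
 [ 493.6 -209.9    0.8]]
```

View pics/z3.png

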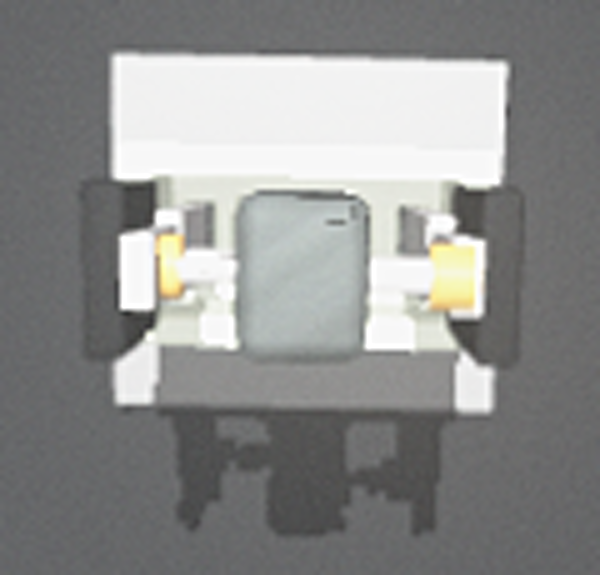

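Request:
step_arm:
  slide:
    - [10,-1,0]
    - [20,-1,0]
    - [20,-1,10]
    - [14,-1,20]
    - [4,0,20]
    - [0,0,10]
    - [0,0,0]
    - [0,0,0]
  twist: [1.5,0,0,0,0,0,0,0]

```text
time: 3.92
position: [0.4816, -0.2618, 0.1896]
tool_rot: [0.056, 0.998, 0.0, -0.0]
ft_force: [-0.1, -0.7, -0.1]
grip_width: 0.0874
```

Run:
```python
from h import *
to([.4816,-.2590,.126])
```

```text
t 3.92 p [ 481.6 -261.8  189.6] yaw 83.52 zax [-1.e-04  2.e-04 -1.e+00] slide [ 0.3  2.8 63.6]
```

Request:
step_arm:
  slide:
    - [0,2.8,6]
    - [0,0,16]
    - [0,0,18]
    - [0,0,14]
    - [0,0,7]
    - [0,0,2.5]
    - [0,0,0]
    - [0,0,0]
  twist: [0,0,0,0,0,0,0,0]

```text
time: 4.58
position: [0.4822, -0.2597, 0.1267]
tool_rot: [0.057, 0.998, -0.0, 0.001]
ft_force: [-0.3, 0.2, 1.3]
grip_width: 0.0871
```

Request:
step_arm:
  slide:
    - [0,0,0]
    - [0,0,0]
    - [0,0,0]
    - [0,0,0]
    - [0,0,0]
    - [0,0,0]
    - [0,0,0]
    - [0,0,0]
  twist: [0,0,0,0,0,0,0,0]
  jaw: 54
  force: 20

```text
time: 5.25
position: [0.4816, -0.2595, 0.1263]
tool_rot: [0.057, 0.998, -0.0, 0.0]
ft_force: [-0.4, -0.5, 2.2]
grip_width: 0.0544
```

Run:
```python
from h import *
to([.4816,-.2590,.126]);print(robot.get_obs()['grip_width'],robot.get_obs()['ft_force'])
snap('wrist','w3')
```

```text
t 5.25 p [ 481.6 -259.5  126.3] yaw 83.5 zax [ 3.e-04 -3.e-04 -1.e+00] slide [0.1 0.5 0.3]
0.05442549448020727 [-0.44274145 -0.52908149  2.22988553]
```

View pics/w3.png

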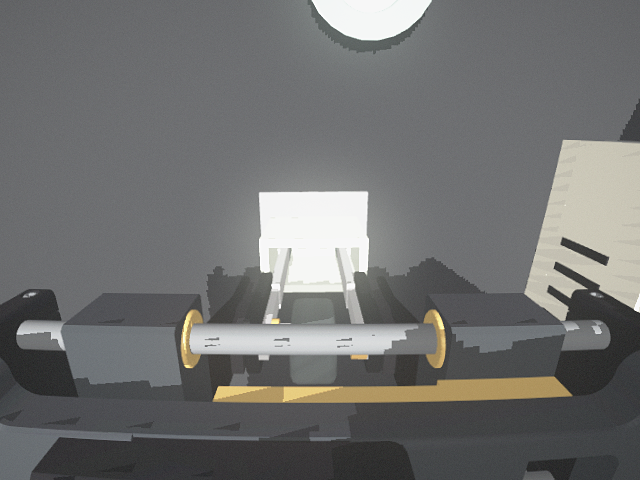

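The tongs are held at 54 mm. Lifting slowly now.

Request:
step_arm:
  slide:
    - [0,0,-1]
    - [0,0,-2]
    - [0,0,-3]
    - [0,0,-4]
    - [0,0,-6]
    - [0,0,-8]
    - [0,0,-10]
    - [0,0,-12]
    - [0,0,-14]
    - [0,0,-14]
    - [0,0,-14]
    - [0,0,-14]
    - [0,0,-14]
    - [0,0,-12]
    - [0,0,-8]
    - [0,0,-4]
    - [0,0,-2]
    - [0,0,0]
    - [0,0,0]
  twist: [0,0,0,0,0,0,0,0,0,0,0,0,0,0,0,0,0,0,0]

```text
time: 6.88
position: [0.4812, -0.2591, 0.2676]
tool_rot: [0.057, 0.998, 0.0, -0.0]
ft_force: [-0.4, 0.1, -1.5]
grip_width: 0.0541
```

Run:
```python
from h import *
to([.5052,.0073,.268]);print(robot.get_obs()['grip_width'],robot.get_obs()['ft_force'])
for n in('wrist','scene'): snap(n,n[0]+'4')
s=load('s4')['color'];print(proj(load('s4'),robot.get_obs()['position']))
cv2.imwrite('pics/z4.png',cv2.resize(s[60:260,130:400],None,fx=2.9,fy=2.9))
```

```text
t 6.88 p [ 481.2 -259.1  267.6] yaw 83.51 zax [-9.e-04  8.e-04 -1.e+00] slide [  6.3 267.4  -0.3]
0.05414970959493295 [-0.37563726  0.06040886 -1.51548887]
[[211.25505669 109.66662933]]
```

View pics/w4.png

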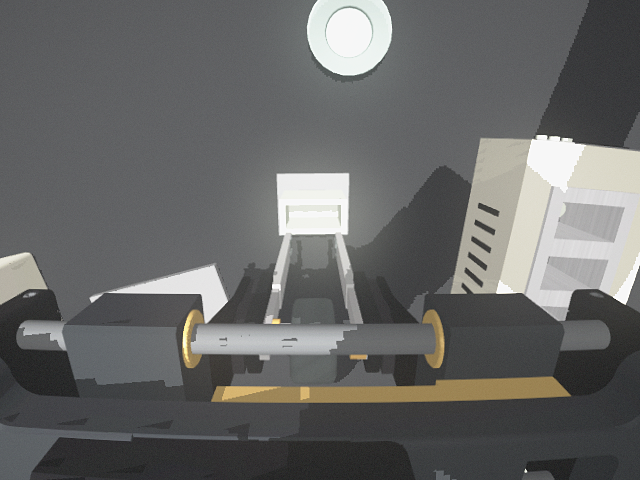

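View pics/z4.png

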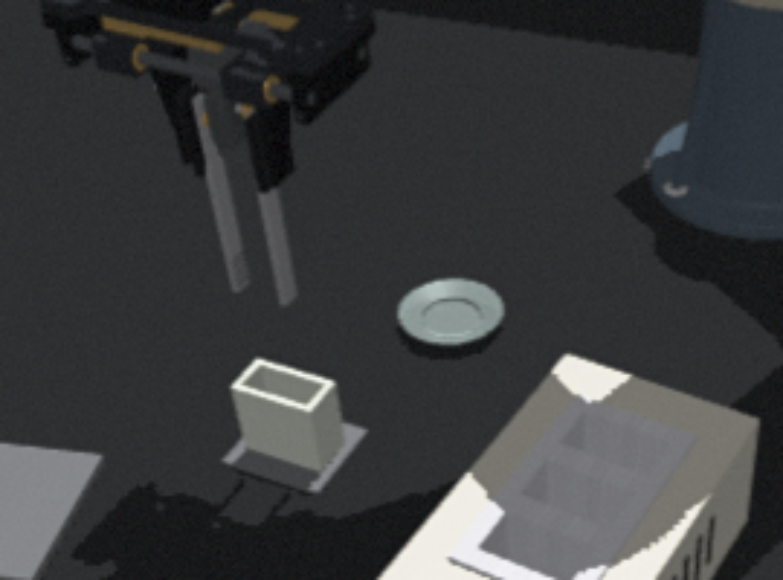

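Run:
```python
from h import *
c=load('w4'); im=c['color'][215:300,260:370]; cv2.imwrite('pics/z5.png',cv2.resize(im,None,fx=7,fy=7,interpolation=cv2.INTER_CUBIC))
s=load('s4')
p,M,o=axes()
for f in(.148,): 
  for px in((286,235),(342,235)): q=onz(c,[px],.150)[0]; print(M.T@(q-p)*1000)
# scene: expected tip
for y in(-.0195,.0195): print('exp scene px',proj(s,p+M@np.array([0,y,.118])))
print('seen', (238/2.9+130,292/2.9+60),(286/2.9+130,305/2.9+60))
```

```text
[  3.93811179 -21.4912036  117.25811164]
[  3.92880892  22.87308208 117.30139199]
exp scene px [[213.92094567 158.70535854]]
exp scene px [[230.14222258 163.4607989 ]]
seen (212.0689655172414, 160.68965517241378) (228.6206896551724, 165.17241379310343)
```

View pics/z5.png

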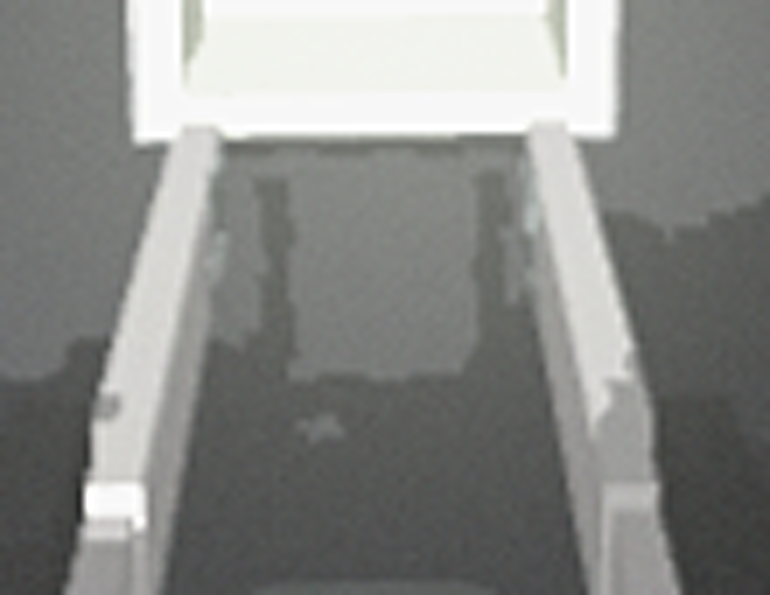

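Request:
step_arm:
  slide:
    - [0.3,3,0]
    - [0.6,7,0]
    - [1,12,0]
    - [1.5,17,0]
    - [2,21,0]
    - [2.3,24,0]
    - [2.3,25,0]
    - [2.3,25,0]
    - [2.3,25,0]
    - [2.3,25,0]
    - [2,23,0]
    - [2,20,0]
    - [1.7,16,0]
    - [1.2,11,0]
    - [1,7,0]
    - [0.5,4,0]
    - [0,1.4,0]
    - [0,0,0]
    - [0,0,0]
    - [0,0,0]
  twist: [1,1.5,1.4,0,0,0,0,0,0,0,0,0,0,0,0,0,0,0,0,0]

```text
time: 8.65
position: [0.5039, 0.0066, 0.268]
tool_rot: [0.091, 0.996, -0.0, -0.0]
ft_force: [0.6, -0.3, -1.2]
grip_width: 0.0543
```

Run:
```python
from h import *
to([.5052,.0073,.268]);print(robot.get_obs()['grip_width'],robot.get_obs()['ft_force'])
snap('wrist','w5'); snap('top','t5'); snap('scene','s5')
s=load('s5')['color']
cv2.imwrite('pics/z6.png',cv2.resize(s[60:260,230:460],None,fx=2.9,fy=2.9))
```

```text
t 8.65 p [503.9   6.6 268. ] yaw 79.54 zax [-0.e+00 -2.e-04 -1.e+00] slide [-1.1  1.   0. ]
0.05429247723593386 [ 0.61261635 -0.30445897 -1.2339337 ]
```

View pics/w5.png

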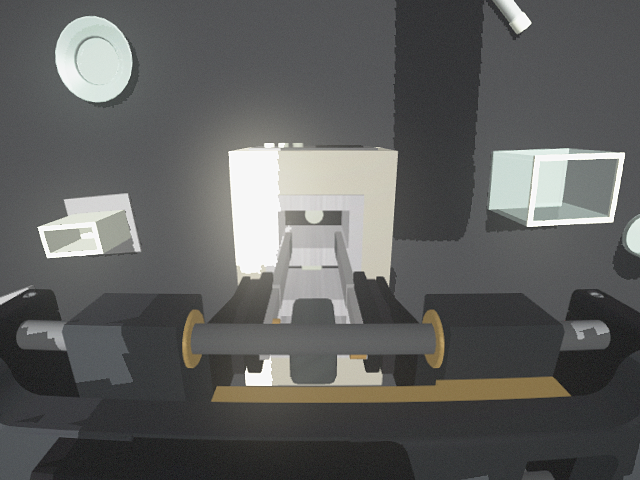

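View pics/z6.png

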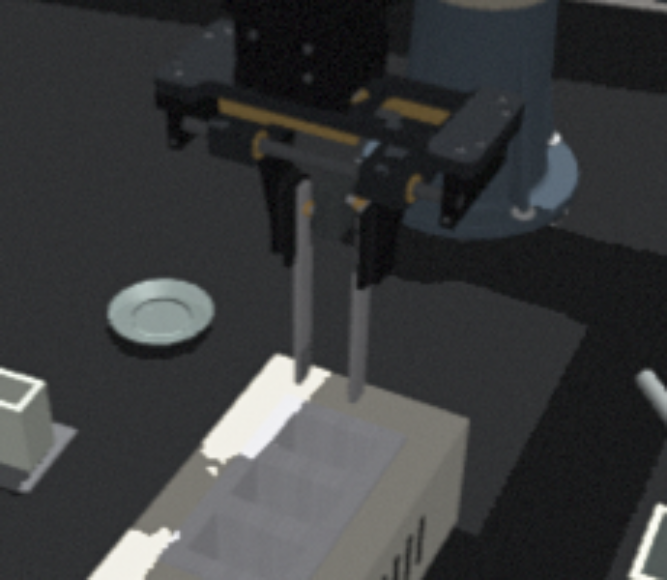

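Run:
```python
from h import *
c=load('w5'); im=c['color'][185:250,265:365]; cv2.imwrite('pics/z7.png',cv2.resize(im,None,fx=8,fy=8,interpolation=cv2.INTER_CUBIC))
g=cv2.cvtColor(c['color'],cv2.COLOR_BGR2GRAY); print(g[217,284:345]);print(g[200:230,314])
p,M,o=axes()
for px,z in(((314,216),.056),((284,212),.105),((343,212),.105)): q=onz(c,[px],z)[0]; print(q*1000,M.T@(q-p)*1000)
print(proj(c,p+M@np.array([0.007,0.0,.118])))
```

```text
[191 156 130 130 132 132 129 129 125 130 126 128 124 123 123 121 120 119
 118 117 109 172 216 219 216 216 218 218 217 216 215 216 214 214 213 214
 216 219 168 108  94  93  95  95  95  93  96  92  92  90  93  89  90  90
  85  89  82 123 153 163 163]
[214 211 211 211 211 212 211 210 210 206 213 217 217 215 215 217 216 215
 216 216 216 216 220 179 112 155 187 182 183 182]
[506.72626679   7.00245687  56.        ] [ -2.74119029   0.76688954 212.04947032]
[486.77997379 -17.25714817 105.        ] [ 12.47615659 -26.71191276 163.05221714]
[496.54062374  35.6369493  105.        ] [ 12.46626116  27.0752205  163.04654568]
[[313.32803667 231.13060485]]
```

View pics/z7.png

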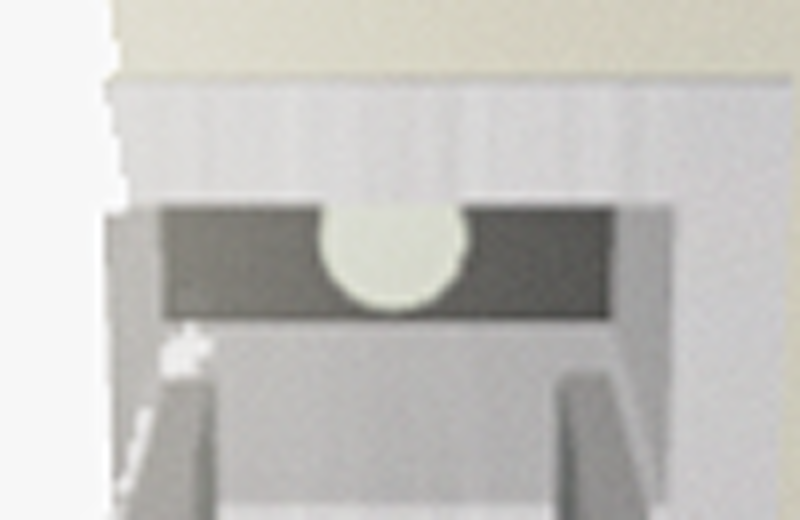

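Request:
step_arm:
  slide:
    - [-1,0.9,2]
    - [0,0,5]
    - [0,0,8]
    - [0,0,8]
    - [0,0,8]
    - [0,0,8]
    - [0,0,6]
    - [0,0,4]
    - [0,0,2]
    - [0,0,0]
    - [0,0,0]
  twist: [0,0,0,0,0,0,0,0,0,0,0]

```text
time: 9.72
position: [0.5052, 0.008, 0.2171]
tool_rot: [0.091, 0.996, -0.0, 0.0]
ft_force: [0.3, 0.6, -1.5]
grip_width: 0.0541
```

Run:
```python
from h import *
to([.5052,.0073,.143]);print(robot.get_obs()['grip_width'],robot.get_obs()['ft_force'])
c=snap('wrist','w6'); im=c['color'][215:300,255:375]; cv2.imwrite('pics/z8.png',cv2.resize(im,None,fx=6.5,fy=6.5,interpolation=cv2.INTER_CUBIC))
```

```text
t 9.72 p [505.2   8.  217.1] yaw 79.6 zax [ 3.e-04 -0.e+00 -1.e+00] slide [-0.1 -0.7 74.1]
0.05405265049587182 [ 0.29813246  0.58062689 -1.51710457]
```

View pics/z8.png

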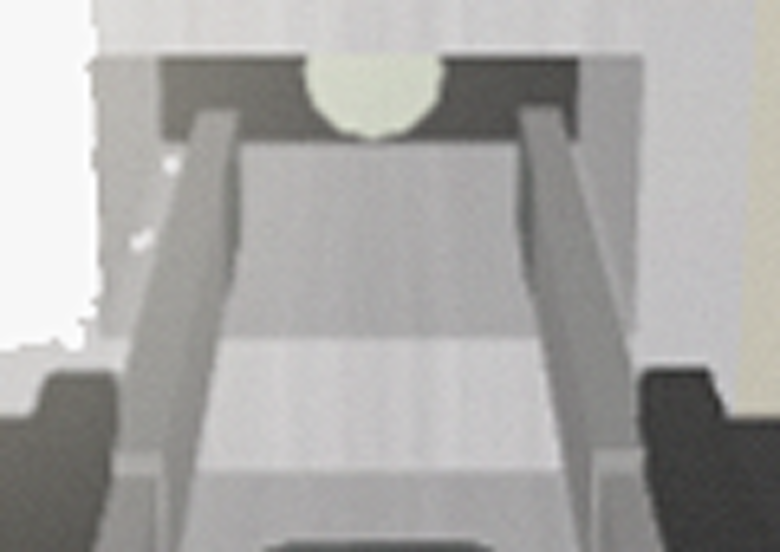

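Jaws straddle the spacer, centred to about half a millimetre. Continuing down.

Request:
step_arm:
  slide:
    - [0,-0.5,3]
    - [0,0,6]
    - [0,0,8]
    - [0,0,8]
    - [0,0,8]
    - [0,0,8]
    - [0,0,8]
    - [0,0,8]
    - [0,0,6]
    - [0,0,4]
    - [0,0,3]
    - [0,0,2]
    - [0,0,1]
    - [0,0,0]
    - [0,0,0]
  twist: [0,0,0,0,0,0,0,0,0,0,0,0,0,0,0]

```text
time: 11.02
position: [0.5051, 0.0075, 0.1443]
tool_rot: [0.091, 0.996, -0.0, 0.0]
ft_force: [-0.2, 0.5, -0.4]
grip_width: 0.054
```

Run:
```python
from h import *
to([.5052,.0073,.143]);print(robot.get_obs()['grip_width'],robot.get_obs()['ft_force'])
c=snap('wrist','w7'); im=c['color'][175:310,225:405]; cv2.imwrite('pics/z9.png',cv2.resize(im,None,fx=4.4,fy=4.4,interpolation=cv2.INTER_CUBIC))
```

```text
t 11.02 p [505.1   7.5 144.3] yaw 79.61 zax [ 6.e-04 -1.e-04 -1.e+00] slide [-0.1 -0.2  1.3]
0.05404651318575911 [-0.16909892  0.51125299 -0.36663662]
```

View pics/z9.png

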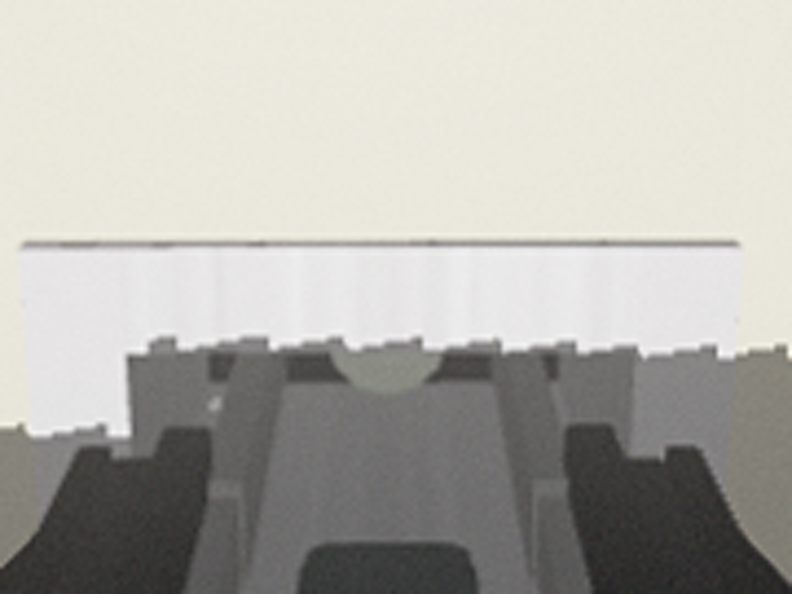

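Request:
step_arm:
  slide:
    - [0,0,0]
    - [0,0,0]
    - [0,0,0]
    - [0,0,0]
    - [0,0,0]
    - [0,0,0]
    - [0,0,0]
    - [0,0,0]
    - [0,0,0]
    - [0,0,0]
  twist: [0,0,0,0,0,0,0,0,0,0]
  jaw: 30
  force: 24

```text
time: 11.9
position: [0.505, 0.0075, 0.1442]
tool_rot: [0.091, 0.996, -0.0, 0.0]
ft_force: [-0.6, 0.4, 1.6]
grip_width: 0.0393
```

Request:
step_arm:
  slide:
    - [0,0,-1]
    - [0,0,-2]
    - [0,0,-4]
    - [0,0,-6]
    - [0,0,-8]
    - [0,0,-8]
    - [0,0,-8]
    - [0,0,-8]
    - [0,0,-8]
    - [0,0,-8]
    - [0,0,-8]
    - [0,0,-8]
    - [0,0,-8]
    - [0,0,-8]
    - [0,0,-8]
    - [0,0,-8]
    - [0,0,-6]
    - [0,0,-4]
    - [0,0,-2]
    - [0,0,0]
  twist: [0,0,0,0,0,0,0,0,0,0,0,0,0,0,0,0,0,0,0,0]

```text
time: 13.57
position: [0.5051, 0.0075, 0.2654]
tool_rot: [0.091, 0.996, -0.0, 0.0]
ft_force: [-0.1, 0.8, -0.9]
grip_width: 0.039
```

Run:
```python
from h import *
to([.5052,.0073,.270]);print(robot.get_obs()['grip_width'],robot.get_obs()['ft_force'])
c=snap('wrist','w8'); im=c['color'][150:310,225:405]; cv2.imwrite('pics/z10.png',cv2.resize(im,None,fx=3.7,fy=3.7,interpolation=cv2.INTER_CUBIC))
s=snap('scene','s8')['color']
cv2.imwrite('pics/z11.png',cv2.resize(s[60:260,230:460],None,fx=2.9,fy=2.9))
```

```text
t 13.57 p [505.1   7.5 265.4] yaw 79.61 zax [ 6.e-04 -1.e-04 -1.e+00] slide [-0.2 -0.2 -4.6]
0.03899005502894777 [-0.07698697  0.75785508 -0.92452589]
```

View pics/z10.png

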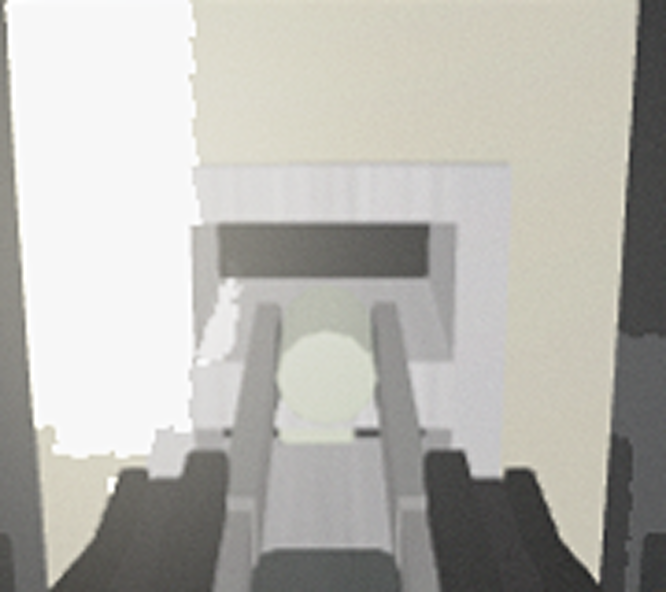

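View pics/z11.png

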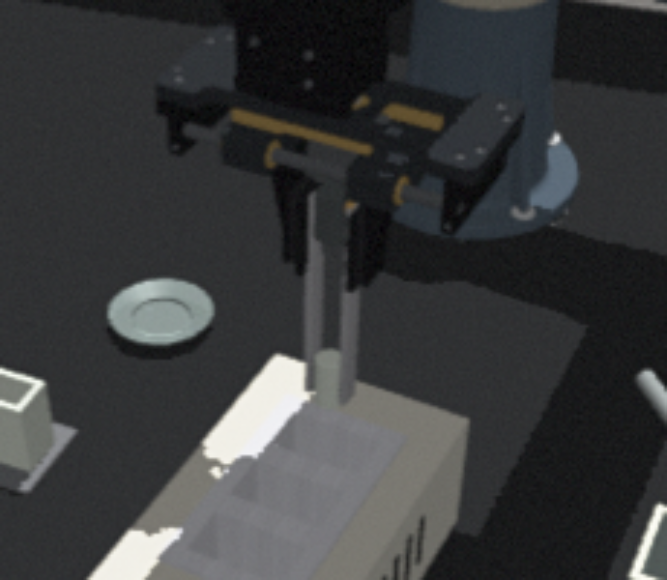

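The spacer is held, its foot about 6 mm below the tips. Moving over the jar.

Request:
step_arm:
  slide:
    - [0.2,3,0]
    - [0.4,7,0]
    - [0.8,12,0]
    - [1.2,17,0]
    - [1.5,21,0]
    - [1.5,23,0]
    - [1.6,24,0]
    - [1.6,24,0]
    - [1.6,24,0]
    - [1.6,24,0]
    - [1.5,22,0]
    - [1.2,19,0]
    - [1,16,0]
    - [0.8,11,0]
    - [0.5,7,0]
    - [0.3,4,0]
    - [0,2,0]
    - [0,0,0]
    - [0,0,0]
    - [0,0,0]
  twist: [-1,-1.4,-1,0,0,0,0,0,0,0,0,0,0,0,0,0,0,0,0,0]

```text
time: 15.33
position: [0.5201, 0.2669, 0.2651]
tool_rot: [0.061, 0.998, -0.0, -0.0]
ft_force: [0.5, -0.4, -1.2]
grip_width: 0.0391
```

Run:
```python
from h import *
d=to([.5197,.2684,.1292]);print(robot.get_obs()['grip_width'],robot.get_obs()['ft_force'])
c=snap('wrist','w9'); snap('scene','s9')
```

```text
t 15.33 p [520.1 266.9 265.1] yaw 82.95 zax [-2.e-04 -3.e-04 -1.e+00] slide [  0.6   1.5 135.9]
0.03910868198498524 [ 0.50933648 -0.36949299 -1.23618681]
```

View pics/w9.png

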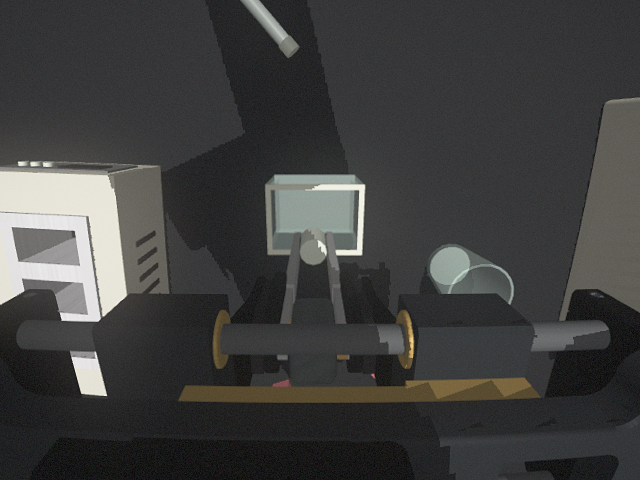

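View pics/s9.png

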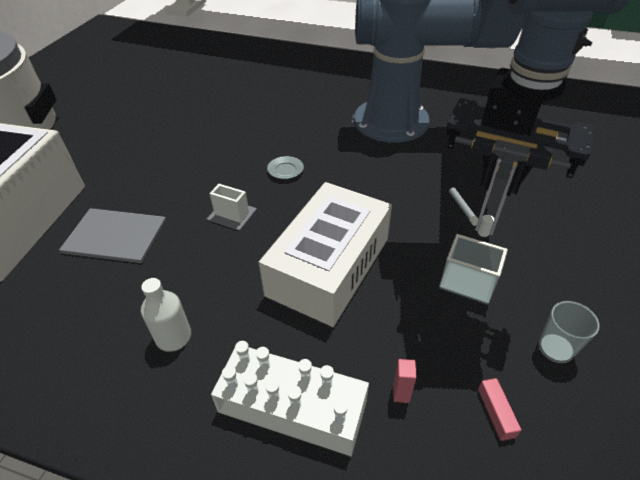

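Request:
step_arm:
  slide:
    - [0.6,1.5,2]
    - [0,0,5]
    - [0,0,8]
    - [0,0,9]
    - [0,0,9]
    - [0,0,9]
    - [0,0,9]
    - [0,0,9]
    - [0,0,9]
    - [0,0,9]
    - [0,0,9]
    - [0,0,8]
    - [0,0,7]
    - [0,0,6]
    - [0,0,4]
    - [0,0,3]
    - [0,0,2]
    - [0,0,1]
    - [0,0,0]
    - [0,0,0]
  twist: [0,0,0,0,0,0,0,0,0,0,0,0,0,0,0,0,0,0,0,0]

```text
time: 17.1
position: [0.5199, 0.2693, 0.1473]
tool_rot: [0.061, 0.998, 0.0, 0.0]
ft_force: [0.8, -0.5, -1.4]
grip_width: 0.0389
```

Run:
```python
from h import *
d=to([.5197,.2684,.1292]);print(robot.get_obs()['grip_width'],robot.get_obs()['ft_force'])
c=snap('wrist','w10'); s=snap('scene','s10')['color']
a=cv2.resize(s[90:310,400:560],None,fx=2.6,fy=2.6,interpolation=cv2.INTER_CUBIC);cv2.imwrite('pics/z12.png',a)
```

```text
t 17.1 p [519.9 269.3 147.3] yaw 83.01 zax [ 6.e-04  2.e-04 -1.e+00] slide [ 0.1 -0.9 18.1]
0.0389190154975009 [ 0.78893881 -0.46062643 -1.35403582]
```

View pics/z12.png

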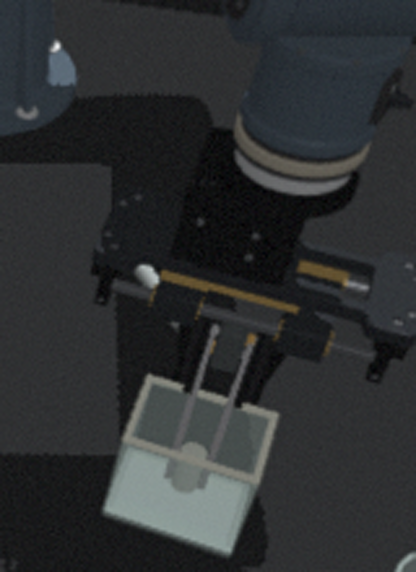

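View pics/w10.png

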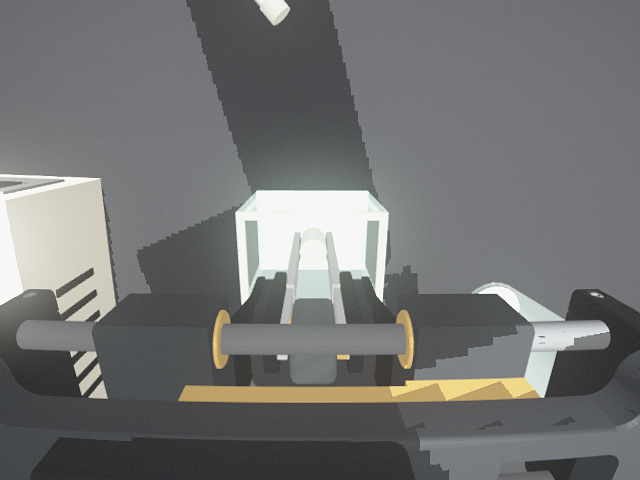

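Request:
step_arm:
  slide:
    - [0,0,2]
    - [0,0,3]
    - [0,0,3]
    - [0,0,2]
    - [0,0,2]
    - [0,0,1]
    - [0,0,1]
    - [0,0,0.5]
    - [0,0,0.5]
    - [0,0,0]
    - [0,0,0]
  twist: [0,0,0,0,0,0,0,0,0,0,0]

```text
time: 18.12
position: [0.5197, 0.2692, 0.1321]
tool_rot: [0.061, 0.998, 0.0, 0.0]
ft_force: [0.6, -0.2, -1.4]
grip_width: 0.0392
```

Request:
step_arm:
  slide:
    - [0,0,0.5]
    - [0,0,0.5]
    - [0,0,0.5]
    - [0,0,0]
  twist: [0,0,0,0]

```text
time: 18.45
position: [0.5196, 0.2692, 0.1305]
tool_rot: [0.061, 0.998, -0.0, -0.0]
ft_force: [-0.1, -0.0, -1.9]
grip_width: 0.0392
```

Request:
step_arm:
  slide:
    - [0,0,0.5]
    - [0,0,0.5]
    - [0,0,0]
  twist: [0,0,0]

```text
time: 18.7
position: [0.5196, 0.2692, 0.1295]
tool_rot: [0.061, 0.998, -0.0, -0.0]
ft_force: [0.1, 0.4, -1.2]
grip_width: 0.0393
```

Request:
step_arm:
  slide:
    - [0,0,0.5]
    - [0,0,0]
  twist: [0,0]

```text
time: 18.87
position: [0.5197, 0.2692, 0.1293]
tool_rot: [0.061, 0.998, 0.0, 0.0]
ft_force: [1.0, -0.3, -0.1]
grip_width: 0.0392
```

Request:
step_arm:
  slide:
    - [0,0,0.5]
    - [0,0,0]
  twist: [0,0]

```text
time: 19.03
position: [0.5198, 0.2692, 0.1292]
tool_rot: [0.061, 0.998, 0.0, 0.0]
ft_force: [-1.9, -0.8, 4.9]
grip_width: 0.0392
```

Request:
step_arm:
  slide:
    - [0,0,0.5]
    - [0,0,0]
  twist: [0,0]

```text
time: 19.2
position: [0.5198, 0.2692, 0.1292]
tool_rot: [0.061, 0.998, 0.0, 0.0]
ft_force: [-1.8, -0.9, 7.5]
grip_width: 0.0393
```

Contact came at the expected height. I'll ease off the load, open to the carry width, then lower the tongs to the floor.

Request:
step_arm:
  slide:
    - [0,0,-0.5]
    - [0,0,-0.2]
    - [0,0,0]
    - [0,0,0]
    - [0,0,0]
    - [0,0,0]
    - [0,0,0]
    - [0,0,0]
    - [0,0,0]
  twist: [0,0,0,0,0,0,0,0,0]
  jaw: 54

```text
time: 19.95
position: [0.5197, 0.2692, 0.1287]
tool_rot: [0.061, 0.998, -0.0, -0.0]
ft_force: [-0.4, -0.5, -1.4]
grip_width: 0.0544
```

Run:
```python
from h import *
d=to([.5197,.2684,.123]);print(robot.get_obs()['grip_width'],robot.get_obs()['ft_force'])
c=snap('wrist','w11'); s=snap('scene','s11')['color']
a=cv2.resize(s[90:310,400:560],None,fx=2.6,fy=2.6,interpolation=cv2.INTER_CUBIC);b=cv2.resize(c['color'][180:340,230:400],None,fx=2.2,fy=2.2);a[:b.shape[0]*0+0]=0
im=np.zeros((max(a.shape[0],b.shape[0]),a.shape[1]+b.shape[1],3),np.uint8);im[:a.shape[0],:a.shape[1]]=a;im[:b.shape[0],a.shape[1]:]=b;cv2.imwrite('pics/z13.png',im);print(im.shape)
```

```text
t 19.95 p [519.7 269.2 128.7] yaw 83.0 zax [-1.e-04 -0.e+00 -1.e+00] slide [-0.1 -0.8  5.7]
0.054404862283995804 [-0.4292113  -0.4569705  -1.40207524]
(572, 790, 3)
```

View pics/z13.png

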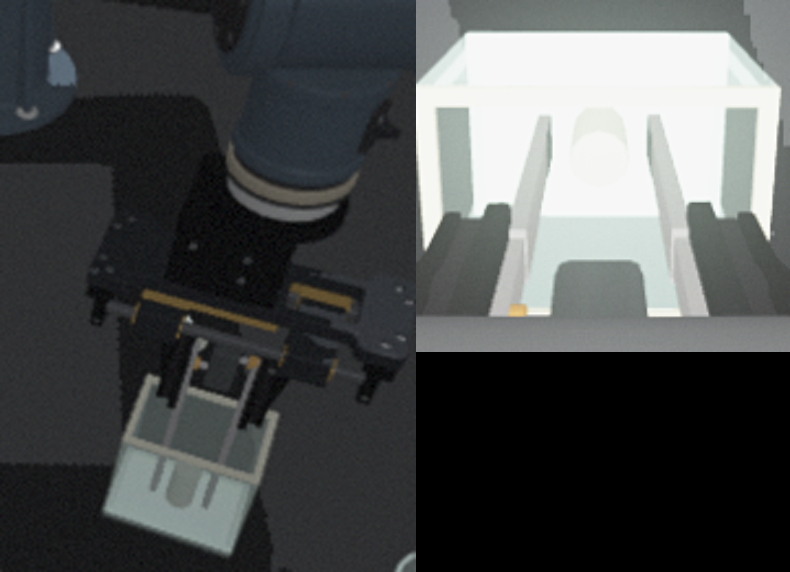

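Request:
step_arm:
  slide:
    - [0,0,1]
    - [0,0,1.2]
    - [0,0,1]
    - [0,0,0.8]
    - [0,0,0.5]
    - [0,0,0]
    - [0,0,0]
  twist: [0,0,0,0,0,0,0]

```text
time: 20.63
position: [0.5196, 0.2692, 0.1242]
tool_rot: [0.061, 0.998, -0.0, -0.0]
ft_force: [-0.8, -0.1, -1.7]
grip_width: 0.0543
```

Request:
step_arm:
  slide:
    - [0,0,0.5]
    - [0,0,0]
  twist: [0,0]

```text
time: 20.8
position: [0.5197, 0.2692, 0.1237]
tool_rot: [0.061, 0.998, -0.0, -0.0]
ft_force: [0.0, -0.3, -1.9]
grip_width: 0.0537
```

Request:
step_arm:
  slide:
    - [0,0,0.5]
    - [0,0,0]
  twist: [0,0]

```text
time: 20.97
position: [0.5196, 0.2692, 0.1232]
tool_rot: [0.061, 0.998, -0.0, -0.0]
ft_force: [-0.9, 0.7, -1.2]
grip_width: 0.054
```

Request:
step_arm:
  slide:
    - [0,0,0.5]
    - [0,0,0]
  twist: [0,0]

```text
time: 21.13
position: [0.5196, 0.2692, 0.1227]
tool_rot: [0.061, 0.998, -0.0, -0.0]
ft_force: [0.3, 0.1, -1.0]
grip_width: 0.0539
```

Request:
step_arm:
  slide:
    - [0,0,0.5]
    - [0,0,0]
  twist: [0,0]

```text
time: 21.3
position: [0.5198, 0.2692, 0.1223]
tool_rot: [0.061, 0.998, 0.0, 0.0]
ft_force: [-0.4, 0.1, -1.4]
grip_width: 0.054
```

Request:
step_arm:
  slide:
    - [0,0,0.5]
    - [0,0,0]
    - [0,0,0]
  twist: [0,0,0]

```text
time: 21.55
position: [0.52, 0.2692, 0.1222]
tool_rot: [0.061, 0.998, 0.0, 0.0]
ft_force: [-0.6, -0.3, 2.6]
grip_width: 0.0542
```

Request:
step_arm:
  slide:
    - [0,0,-0.4]
    - [0,0,0]
    - [0,0,0]
    - [0,0,0]
  twist: [0,0,0,0]
  jaw: 60

```text
time: 21.88
position: [0.5196, 0.2691, 0.122]
tool_rot: [0.061, 0.998, -0.0, -0.0]
ft_force: [0.2, 0.5, 0.1]
grip_width: 0.0596
```

Request:
step_arm:
  slide:
    - [0,0,0]
    - [0,0,0]
    - [0,0,0]
    - [0,0,0]
    - [0,0,0]
    - [0,0,0]
    - [0,0,0]
  twist: [0,0,0,0,0,0,0]
  jaw: 86

```text
time: 22.47
position: [0.5197, 0.2692, 0.1222]
tool_rot: [0.061, 0.998, 0.0, 0.0]
ft_force: [-0.7, -0.0, 0.1]
grip_width: 0.0854
```

Run:
```python
from h import *
d=to([.5197,.2684,.123]);print(robot.get_obs()['grip_width'],robot.get_obs()['ft_force'])
c=snap('wrist','w12'); s=snap('scene','s12')['color']
a=cv2.resize(s[90:310,400:560],None,fx=2.6,fy=2.6,interpolation=cv2.INTER_CUBIC);b=cv2.resize(c['color'][180:340,230:400],None,fx=2.2,fy=2.2)
im=np.zeros((max(a.shape[0],b.shape[0]),a.shape[1]+b.shape[1],3),np.uint8);im[:a.shape[0],:a.shape[1]]=a;im[:b.shape[0],a.shape[1]:]=b;cv2.imwrite('pics/z14.png',im)
```

```text
t 22.47 p [519.7 269.2 122.2] yaw 83.0 zax [ 0.  0. -1.] slide [-0.1 -0.8 -0.8]
0.08539190000452619 [-0.66673823 -0.03112127  0.09438568]
```

View pics/z14.png

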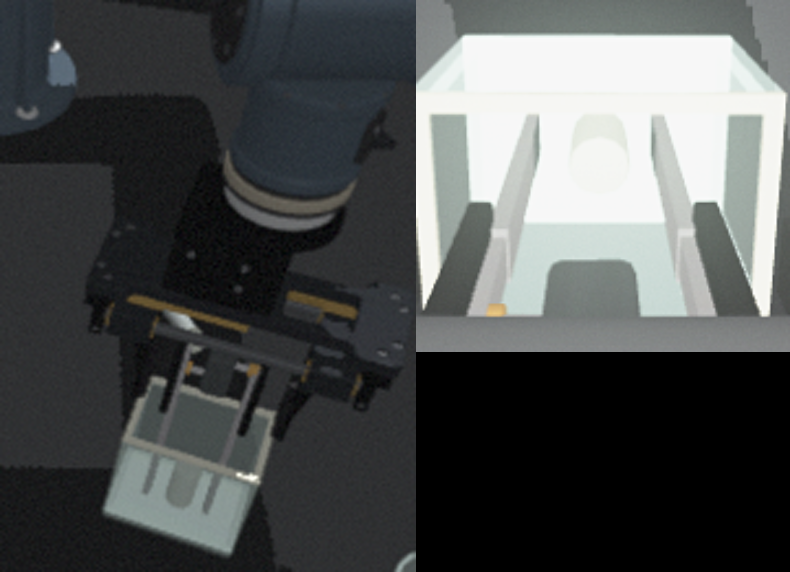

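Both are standing in the jar. Retracting straight up, slowly at first.

Request:
step_arm:
  slide:
    - [0,0,-2]
    - [0,0,-4]
    - [0,0,-6]
    - [0,0,-8]
    - [0,0,-10]
    - [0,0,-14]
    - [0,0,-20]
    - [0,0,-25]
    - [0,0,-25]
    - [0,0,-15]
    - [0,0,-5]
    - [0,0,0]
    - [0,0,0]
  twist: [0,0,0,0,0,0,0,0,0,0,0,0,0]

```text
time: 23.65
position: [0.5192, 0.2691, 0.2561]
tool_rot: [0.061, 0.998, -0.0, -0.0]
ft_force: [0.7, 0.5, -0.5]
grip_width: 0.0858
```

Request:
step_arm:
  slide:
    - [-10,0,0]
    - [-20,0,0]
    - [-20,0,0]
    - [-10,0,0]
    - [0,0,0]
    - [0,0,0]
  twist: [0,0,0,0,0,0]

```text
time: 24.15
position: [0.5788, 0.2615, 0.2547]
tool_rot: [0.061, 0.998, -0.0, -0.002]
ft_force: [-1.7, 0.1, -0.7]
grip_width: 0.0861
```

Run:
```python
from h import *
d=to([.5197,.2684,.123]);print(robot.get_obs()['grip_width'],robot.get_obs()['ft_force'])
c=snap('wrist','w13'); s=snap('scene','s13')['color']
p=cloud(c);m=(p[...,2]>.11)&(p[...,2]<.18)&(abs(p[...,0]-.52)<.05)&(abs(p[...,1]-.268)<.05);q=p[m];print(len(q),cv2.minAreaRect((q[:,:2]*1000).astype(np.float32)),q[:,2].max())
a=cv2.resize(s[90:310,400:560],None,fx=2.6,fy=2.6,interpolation=cv2.INTER_CUBIC);b=cv2.resize(c['color'][100:300,230:400],None,fx=2.2,fy=2.2)
im=np.zeros((max(a.shape[0],b.shape[0]),a.shape[1]+b.shape[1],3),np.uint8);im[:a.shape[0],:a.shape[1]]=a;im[:b.shape[0],a.shape[1]:]=b;cv2.imwrite('pics/z15.png',im)
```

```text
t 24.15 p [578.8 261.5 254.7] yaw 82.96 zax [-3.1e-03 -5.0e-04 -1.0e+00] slide [ 59.1  -0.3 131.9]
0.0860945546460765 [-1.68783558  0.13842299 -0.70292694]
2037 ((519.30517578125, 267.533447265625), (59.847557067871094, 24.052085876464844), 82.94689178466797) 0.16121462651678298
```

View pics/z15.png

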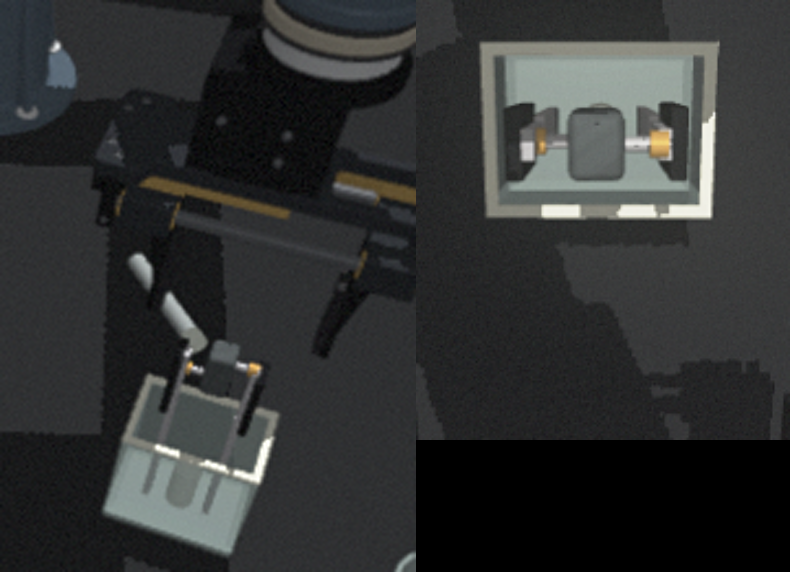

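Tongs and spacer both stand upright in the jar and the robot is clear.

```bash
python3 -c "
from rig import robot
robot.hand_in(); print(robot.get_obs()['time'])"
```

```text
the job is handed in; nothing more can be done
the job is handed in; nothing more can be done
```

I took the tongs out of their stand and lifted the round spacer out of its pocket with them, the fingers never touching it. I lowered it to the jar floor and felt it touch at the height I had worked out; the push peaked at about 9 N. Only then did I open the tongs. I set the tongs on the floor around the spacer, let go, backed the arm off and handed in at about 24 s.

- **Final checks:** The wrist and scene pictures show the spacer and tongs both upright in the jar. The tongs' top stands at 0.161 m (0.160 m expected) and they are centred within about 1 mm of the jar's centre.
- **Disagreements:** On release the tongs shifted about 2 mm to one side. The views of the spacer and its pocket differed by 1–2 mm, within the calibration error. No check failed.

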